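# Clip down the lid of the parts box

### The arm

A 6-joint arm with a two-finger parallel gripper is mounted at the origin on the work surface. World frame = base frame: x ahead of the robot, y to its left, z up, the work surface at z = 0. Lengths are in m, angles in rad, forces in N, time in s.
With the tool pointing down it reaches from about 0.35 to 0.85 m from the base axis. Payload 8.1 kg.
Tool frame: the origin (TCP) lies at the very end of the fingers, on their centre line; the grasp point (between the pads) lies 19 mm behind it; z points along the fingers, y is the line along which they close (so a half turn about z gives the same grasp; the last joint's range is limited). The gripper opens to 93 mm and grips with 3 to 60 N. Pads are 15 mm wide; open, the fingers measure 128 mm over their backs; the gripper's body (75 mm by 188 mm) begins 65 mm behind the grasp point.
Start: joints at [-1.187, 0.13, 1.488, -0, 1.523, -0.085], TCP at [0.271, -0.535, 0.219] pointing down, gripper open.
Joint ranges: [-2.96, 2.96], [-0.89, 2.26], [0.02, 2.5], [-1.34, 4.48], [0, 2.73], [-2.66, 2.66]. Speed limits (rad/s): [2.39, 2.39, 2.79, 3.14, 3.14, 3.14].

### API

Orientations are given as a rotation vector (axis times angle).
In Python, from plant import monitor, eyes, ticket gives the robot as it stands.
- The arm moves only by the tool arm_command, never from a script. Its argument "deltas" is a list that holds one entry, the list of rows, each a list of 6 numbers: the shift along the world's x, y, z in cm, then the turn, a rotation vector about the world's x, y, z in degrees. In form: [[[tx, ty, tz, rx, ry, rz], ...]]. A call has 1 to 12 rows; each row shifts and turns the commanded pose from where the row before left it; what a row does not reach is not made up. A row lasts 1/12 s, in which the tool goes at most 41.7 mm and 7.16 degrees, less where a joint would pass 70% of its speed; a pose out of reach is approached as far as the arm can. A call is refused whole if a number of a shift passes 4.17 or a number of a turn 7.16, either way. A call with a gripper value outside its range is refused whole. "gripper" is the opening, from -1 (shut) to 1 (fully open), set as the call begins (left out, the last holds). The fingers move at their own pace and stop on an object; "squeeze" is the grip in N (left out, the last holds). Time passes only in rows, so rows that do not move let the fingers close. It gives the time, the measured TCP pose, the force, the opening and the grip force at its end, in the units of the state.
- monitor.read_state(): the state, without advancing time (a new reading comes with each control period).
- eyes.read_camera(name): name is "side" or "top" or "wrist"; returns the picture (420x560x3 uint8, blue, green, red); there is no depth.
- eyes.camera_model(name): a dict with "fx", "fy", "cx", "cy" (pixels), "rvec" (rotation vector, rad) and "tvec" (3), from world to camera coordinates, as OpenCV has them. Camera axes: x right, y down, z forward; pixel columns grow to the right and rows downward; lengths in m; the calibration is good to about 2 mm. A picture is of the moment at which its call begins: read the wrist's pose just before it. camera_model takes no time and is no camera call; for the wrist camera it gives the pose at the moment of the call.
- ticket.close_job(): hands the job in; it is judged then, once.
The state is a dict: "t": time; "q": joint angles; "dq": joint speeds; "joint_torque": joint torques, N m; "tool_pos": TCP position; "orientation": TCP orientation; "force": force on the tool from outside, world axes, zero at the start; "wrist_torque": the same for the moment, N m; "opening": finger opening in m; "gripper_force": force on a finger pad.
Only numpy, scipy, OpenCV 4.12 (cv2) and the standard library are available. Lean on these libraries where they do the work, as an engineer would, in place of code of your own. Each camera call takes 0.05 s, during which the arm holds its last target. There are 200 camera calls.

### The job

Lock the lid of the bushing parts box on the bench: swing each of its four hinged clips over and press it down over the lid's rim until it snaps fully shut, one at a time, working in opposite-corner order: any clip first, then the one diagonally across from it, then the remaining two. Press with care, never more than 25 N on the box or its clips, leave the things standing around it alone, and let go at the end.

Things in the scene. Friction and masses are not known exactly. Their poses are not given: they have to be found in the camera images.
- tray: Fixed steel tray 142 (x) x 246 (y) x 16 mm; origin under its centre. In it, centred, a grey parts box, white lid on, rim 125 x 226 mm, rim top 89 mm above the bench at its lowest. The box stands crooked on uneven packing, tilted up to 0.08 rad: each clip is 0 to 15 mm higher than stated here, each by its own amount; it does not give. Clips a and c are diagonal to each other, b and d too.
- corner_a (a point): Middle of clip a's hinge axis, front left (-x, +y) corner in the tray's frame, at its lowest possible height, 88 mm above the bench (true axis 0 to 15 mm higher). Fixed to the tray; 68 mm (x) and 70 mm (y) from the box centre. Axis along y; inward is +x. Plate 34 mm wide, 4 thick; shut: along the lid, top 14 mm above the axis, reaching 4 mm outward to 40 mm inward of it.
- clip_a (a joint): Angle of clip a, rad: 0 shut across the rim, 1.57 plate upright, stop at 1.7. Starts at 1.1 to 1.45, stays where left. A springy lip under the plate rides onto the rim from 0.3 rad, resists with 4 to 9 N at the plate's end, passes the rim at about 0.05 rad and then snaps to 0 and holds; then a stiff stop, about 15 N per mm.
- corner_b (a point): Middle of clip b's hinge axis, front right (-x, -y) corner in the tray's frame, at its lowest possible height, 88 mm above the bench (true axis 0 to 15 mm higher). Fixed to the tray; 68 mm (x) and 70 mm (y) from the box centre. Axis along y; inward is +x. All clips are alike. Best pressed about 30 mm inward of the axis.
- clip_b (a joint): Angle of clip b, rad: 0 shut across the rim, 1.57 plate upright, stop at 1.7. Starts at 1.1 to 1.45, stays where left. Resists and snaps like clip a.
- corner_c (a point): Middle of clip c's hinge axis, far right (+x, -y) corner in the tray's frame, at its lowest possible height, 88 mm above the bench (true axis 0 to 15 mm higher). Fixed to the tray; 68 mm (x) and 70 mm (y) from the box centre. Axis along y; inward is -x. Pushed inward from outside, above the axis, an open clip swings over to the lid.
- clip_c (a joint): Angle of clip c, rad: 0 shut across the rim, 1.57 plate upright, stop at 1.7. Starts at 1.1 to 1.45, stays where left. Resists and snaps like clip a.
- corner_d (a point): Middle of clip d's hinge axis, far left (+x, +y) corner in the tray's frame, at its lowest possible height, 88 mm above the bench (true axis 0 to 15 mm higher). Fixed to the tray; 68 mm (x) and 70 mm (y) from the box centre. Axis along y; inward is -x. Clip friction: about 0.5 N at the plate's end.
- clip_d (a joint): Angle of clip d, rad: 0 shut across the rim, 1.57 plate upright, stop at 1.7. Starts at 1.1 to 1.45, stays where left. Resists and snaps like clip a.
- bushing: Bystander: red plastic flanged bushing, 60 mm wide flange, 45 mm high, standing, origin under its centre.
- sleeve: Bystander: brass sleeve, 28 mm diameter, 60 mm high, standing, origin under its centre.
- grease_jar: Bystander: closed jar, 68 mm diameter, about 70 mm high, standing, origin under its centre.

How it is judged:
On the way, in this order (a step that is already met when the one before it is completed fails the run):
1. a first clip, any of the four, is snapped shut, the others still open (((value of joint clip_a below 0.04 rad and not (value of joint clip_b below 0.04 rad) and not (value of joint clip_c below 0.04 rad) and not (value of joint clip_d below 0.04 rad)) or (value of joint clip_b below 0.04 rad and not (value of joint clip_a below 0.04 rad) and not (value of joint clip_c below 0.04 rad) and not (value of joint clip_d below 0.04 rad)) or (value of joint clip_c below 0.04 rad and not (value of joint clip_a below 0.04 rad) and not (value of joint clip_b below 0.04 rad) and not (value of joint clip_d below 0.04 rad)) or (value of joint clip_d below 0.04 rad and not (value of joint clip_a below 0.04 rad) and not (value of joint clip_b below 0.04 rad) and not (value of joint clip_c below 0.04 rad)))), for 0.2 s.
2. the clip diagonally opposite is snapped shut too, the other two still open (((value of joint each of clip_a, clip_c below 0.04 rad and not (value of joint clip_b below 0.04 rad) and not (value of joint clip_d below 0.04 rad)) or (value of joint each of clip_b, clip_d below 0.04 rad and not (value of joint clip_a below 0.04 rad) and not (value of joint clip_c below 0.04 rad)))), for 0.2 s.
3. a third clip is snapped shut (((value of joint each of clip_b, clip_c, clip_d below 0.04 rad and not (value of joint clip_a below 0.04 rad)) or (value of joint each of clip_a, clip_c, clip_d below 0.04 rad and not (value of joint clip_b below 0.04 rad)) or (value of joint each of clip_a, clip_b, clip_d below 0.04 rad and not (value of joint clip_c below 0.04 rad)) or (value of joint each of clip_a, clip_b, clip_c below 0.04 rad and not (value of joint clip_d below 0.04 rad)))), for 0.2 s.
At the end, for the whole second after the job is handed in: All four clips are snapped shut (each joint below 0.04 rad) and stay so after the robot has let go (value of joint each of clip_a, clip_b, clip_c, clip_d below 0.04 rad); the robot touches nothing.
It fails at once if the second clip shut is a neighbour of the first instead of the opposite one ((value of joint each of clip_a, clip_b below 0.04 rad and not (value of joint clip_c below 0.04 rad) and not (value of joint clip_d below 0.04 rad)) or (value of joint each of clip_b, clip_c below 0.04 rad and not (value of joint clip_a below 0.04 rad) and not (value of joint clip_d below 0.04 rad)) or (value of joint each of clip_c, clip_d below 0.04 rad and not (value of joint clip_a below 0.04 rad) and not (value of joint clip_b below 0.04 rad)) or (value of joint each of clip_d, clip_a below 0.04 rad and not (value of joint clip_b below 0.04 rad) and not (value of joint clip_c below 0.04 rad))).
It fails at once if the box or its clips are pressed with more than 25 N (contact force between tray and the fingers above 25 N or contact force between tray and the arm above 25 N).
It fails at once if a bystander is moved or knocked over (distance of any of bushing, sleeve, grease_jar from where it was at the start of the episode above 0.02 m).
It also fails if it takes over 51 s, if anything falls off the work surface, if the arm or the gripper's body presses on something with over 40 N, if the wrist force passes 120 N, or if a joint passes its speed limit or range.

## Working session

There is one attempt and no reset: what is moved stays moved. The work goes in short steps, Python scripts to look and compute and a tool call to move; the robot and the scene stay as the last step left them, time stands still between calls to the robot, and variables do not carry over. Pictures are saved under pics/ and viewed, at most 10 in all, crops included, and the job is handed in when it is done.

Besides the shell and the picture viewer there is one more tool, called after "Request:" by a JSON object that holds its "api" and its "payload", one argument or row to a line. arm_command: Moves the arm, as the interface text tells. Its arguments: {"type":"object","properties":{"deltas":{"type":"array"},"gripper":{"type":"number"},"squeeze":{"type":"number"}},"required":["deltas"]}

```bash
mkdir -p pics && cat > h.py <<'E'
import numpy as np, cv2
from plant import monitor, eyes, ticket
def snap(cam,name):
    m=eyes.camera_model(cam); im=eyes.read_camera(cam); cv2.imwrite(f'pics/{name}.png',im); return im,m
def K(m): return np.array([[m['fx'],0,m['cx']],[0,m['fy'],m['cy']],[0,0,1.]])
def proj(m,P): return cv2.projectPoints(np.atleast_2d(np.array(P,float)),np.array(m['rvec'],float),np.array(m['tvec'],float),K(m),None)[0][:,0]
def atz(m,uv,z):
    R=cv2.Rodrigues(np.array(m['rvec'],float))[0]; t=np.array(m['tvec'],float).ravel(); c=-R.T@t
    d=R.T@np.linalg.inv(K(m))@np.array([uv[0],uv[1],1.]); return c+d*(z-c[2])/d[2]
E
python3 - <<'E'
from h import *
a,m=snap('top','top0'); b,m2=snap('side','side0')
for q in (m,m2):
    R=cv2.Rodrigues(np.array(q['rvec'],float))[0]; print(-R.T@np.array(q['tvec'],float).ravel(), R[2],q['fx'])
s=monitor.read_state(); print(s['t'],s['tool_pos'],s['orientation'],s['opening'],s['force'])
E
```

```text
[ 0.3618179  -0.0134621   1.29585428] [ 0.14446242 -0.00422278 -0.98950128] 484.57529548502566
[-0.05630115  0.65506293  0.605036  ] [ 0.57936133 -0.64905975 -0.49301307] 483.4717986975186
0.1 [ 0.27089604 -0.53479756  0.21771942] [-3.05411858e+00 -7.29284403e-01  3.87814784e-04] 0.09326941618522387 [-0.43992714  0.06651184  0.33119168]
```

View pics/top0.png

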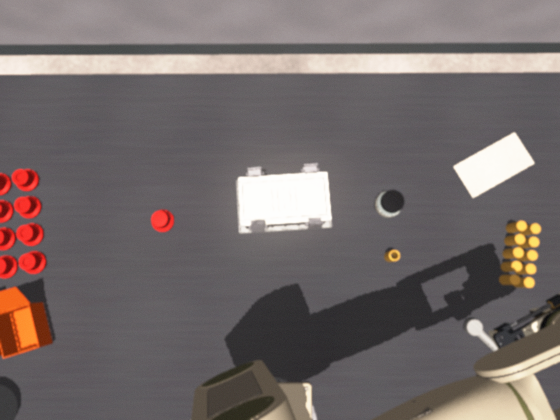

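View pics/side0.png

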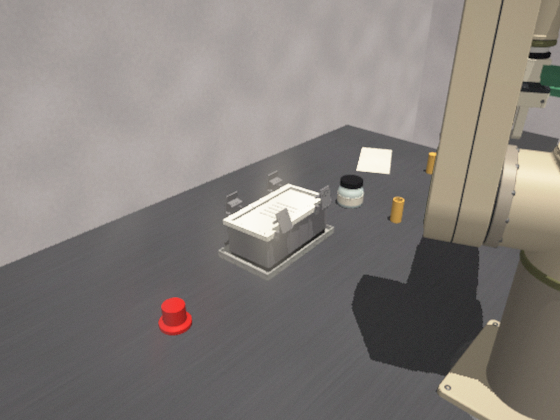

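Top view: the box is near (285,201), slightly rotated, with clips near (257,225), (315,221), (311,168) and (254,172). The bushing is at (162,220), the jar at (390,203) and the sleeve at (393,256). The side view agrees. I'll zoom in next.

```bash
python3 - <<'E'
from h import *
a=cv2.imread('pics/top0.png')[155:245,225:345]; b=cv2.imread('pics/side0.png')[165:275,210:345]
A=cv2.resize(a,None,fx=4.5,fy=4.5,interpolation=cv2.INTER_CUBIC) 
print(A.shape)
cv2.imwrite('pics/ztop.png',cv2.resize(a,None,fx=6,fy=6,interpolation=cv2.INTER_CUBIC)); cv2.imwrite('pics/zside.png',cv2.resize(b,None,fx=5,fy=5,interpolation=cv2.INTER_CUBIC))
m=eyes.camera_model('top')
for uv in [(285,201)]: print(atz(m,uv,.09))
for uv,z in [((162,220),.045),((390,203),.07),((393,256),.06)]: print(atz(m,uv,z))
E
```

```text
(405, 540, 3)
[ 0.56548767 -0.04481257  0.09      ]
[0.52456659 0.27429995 0.045     ]
[ 0.56234096 -0.31469412  0.07      ]
[ 0.42724127 -0.3193388   0.06      ]
```

View pics/ztop.png

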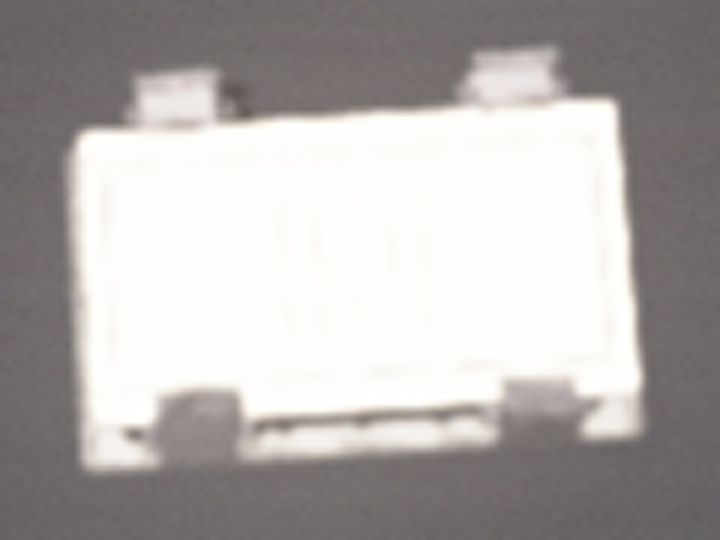

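View pics/zside.png

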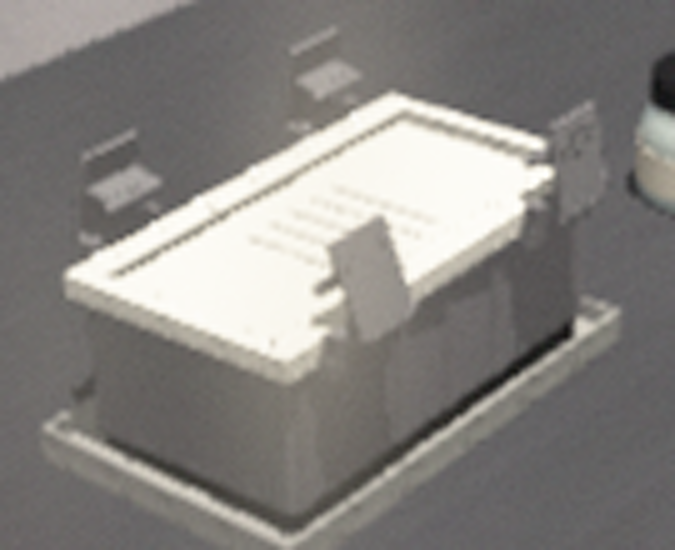

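The zoomed views show the tray and rim corners clearly, and all four clips standing upright. Next I fit the tray pose and rim plane from corner pixels in both views.

```bash
cat > fit.py <<'E'
from h import *
from scipy.optimize import least_squares
mt,ms=eyes.camera_model('top'),eyes.camera_model('side')
T=lambda u,v:((u+.5)/6-.5+225,(v+.5)/6-.5+155); S=lambda u,v:((u+.5)/5-.5+210,(v+.5)/5-.5+165)
tx,ty,rx,ry=.071,.123,.0625,.113
obs=[('t',(-tx,ty),T(83,468),0),('t',(-tx,-ty),T(643,437),0),
('r',(rx,ry),T(77,132),0),('r',(rx,-ry),T(616,100),0),('r',(-rx,-ry),T(640,392),0),('r',(-rx,ry),T(92,420),0),
('t',(tx,ty),S(43,425),1),('t',(-tx,ty),S(288,540),1),('t',(-tx,-ty),S(620,312),1),
('r',(rx,ry),S(66,272),1),('r',(-rx,ry),S(292,365),1),('r',(rx,-ry),S(395,93),1)]
def W(p,o):
    k,(x,y),_,_=o; c,s=np.cos(p[2]),np.sin(p[2])
    return [p[0]+c*x-s*y,p[1]+s*x+c*y,.016 if k=='t' else p[3]+p[4]*x+p[5]*y]
def f(p): return np.concatenate([proj(ms if o[3] else mt,W(p,o))[0]-o[2] for o in obs])
r=least_squares(f,[.565,-.045,.05,.096,0,0],loss='soft_l1'); p=r.x
if __name__=='__main__':
    print(p.round(4)); print(f(p).reshape(-1,2).round(1).tolist())
    for n,x,y in [('a',-.068,.07),('b',-.068,-.07),('c',.068,-.07),('d',.068,.07)]:
        w=W(p,('r',(x,y),0,0)); print(n,np.round([w[0],w[1],w[2]-.001],4))
E
python3 fit.py
```

```text
[ 0.5713 -0.0434  0.0537  0.0949 -0.0318 -0.0069]
[[0.7, -0.0], [-0.2, -0.3], [1.0, 0.3], [0.1, 0.5], [0.0, 0.3], [0.8, 1.0], [-0.4, -0.1], [-0.1, 1.6], [0.3, -0.2], [-0.7, -0.0], [-1.0, -0.2], [-0.7, -0.1]]
a [0.4996 0.0229 0.0956]
b [ 0.5071 -0.1169  0.0965]
c [ 0.6429 -0.1096  0.0922]
d [0.6354 0.0302 0.0912]
```

Request:
{"api": "arm_command", "payload": {
  "deltas": [
    [[1.6, 3.4, 0, 0, 0, -2], [1.6, 3.4, 0, 0, 0, -2], [1.6, 3.4, 0, 0, 0, -2], [1.6, 3.4, 0, 0, 0, -2], [1.6, 3.4, 0, 0, 0, -2], [1.6, 3.4, 0, 0, 0, -2], [1.6, 3.4, 0, 0, 0, -2], [1.6, 3.4, 0, 0, 0, -2], [1.6, 3.4, 0, 0, 0, -2], [1.6, 3.4, 0, 0, 0, -2], [1.6, 3.4, 0, 0, 0, -2], [1.6, 3.4, 0, 0, 0, -1.7]]
  ],
  "gripper": -1,
  "squeeze": 10
}}

```text
t: 1.1
tool_pos: [0.4633, -0.1254, 0.2184]
orientation: [-3.14, -0.084, 0.0]
force: [0.7, -0.6, 0.4]
opening: 0.0175
gripper_force: 0.0
```

Request:
{"api": "arm_command", "payload": {
  "deltas": [
    [[0.1, 0.1, -2, 0, 0, 0], [0.1, 0.1, -2, 0, 0, 0], [0.1, 0.2, -2, 0, 0, 0], [0.1, 0.2, -2, 0, 0, 0], [0.1, 0.1, -1.4, 0, 0, 0], [0, 0, 0, 0, 0, 0]]
  ]
}}

```text
t: 1.6
tool_pos: [0.4656, -0.119, 0.1207]
orientation: [-3.138, -0.087, 0.009]
force: [-0.1, -0.1, 0.1]
opening: 0.0006
gripper_force: 0.0
```

Request:
{"api": "arm_command", "payload": {
  "deltas": [
    [[0.7, 0.04, 0.1, 0, 0, 0], [0.7, 0.04, 0.1, 0, 0, 0], [0.7, 0.04, 0, 0, 0, 0], [0.7, 0.04, 0, 0, 0, 0], [0.7, 0.04, 0, 0, 0, 0], [0.7, 0.04, 0, 0, 0, 0]]
  ]
}}

```text
t: 2.1
tool_pos: [0.5113, -0.118, 0.1272]
orientation: [3.14, 0.087, 0.001]
force: [-0.0, 0.5, 0.2]
opening: 0.0004
gripper_force: 0.3
```

Request:
{"api": "arm_command", "payload": {
  "deltas": [
    [[0.7, 0.04, 0, 0, 0, 0], [0.7, 0.04, 0, 0, 0, 0], [0.7, 0.04, 0, 0, 0, 0], [0.5, 0.02, 0, 0, 0, 0], [0, 0, 0, 0, 0, 0]]
  ]
}}

```text
t: 2.52
tool_pos: [0.5371, -0.1164, 0.1266]
orientation: [-3.14, -0.087, -0.0]
force: [-0.5, 0.7, 0.3]
opening: 0.0006
gripper_force: 0.0
```

Request:
{"api": "arm_command", "payload": {
  "deltas": [
    [[0, 0, -0.3, 0, 0, 0], [0, 0, -0.3, 0, 0, 0], [0, 0, -0.2, 0, 0, 0], [0, 0, -0.1, 0, 0, 0], [0, 0, 0, 0, 0, 0]]
  ]
}}

```text
t: 2.93
tool_pos: [0.5385, -0.1167, 0.1199]
orientation: [3.139, 0.087, 0.01]
force: [4.0, 2.0, 9.1]
opening: 0.0007
gripper_force: 4.4
```

Request:
{"api": "arm_command", "payload": {
  "deltas": [
    [[0, 0, -0.1, 0, 0, 0], [0, 0, -0.1, 0, 0, 0], [0, 0, -0.1, 0, 0, 0]]
  ]
}}

```text
t: 3.18
tool_pos: [0.5395, -0.1167, 0.1178]
orientation: [3.139, 0.087, 0.013]
force: [5.4, 1.9, 8.6]
opening: 0.0004
gripper_force: 4.0
```

Request:
{"api": "arm_command", "payload": {
  "deltas": [
    [[0, 0, -0.1, 0, 0, 0], [0, 0, -0.1, 0, 0, 0], [0, 0, -0.1, 0, 0, 0], [0, 0, -0.1, 0, 0, 0]]
  ]
}}

```text
t: 3.52
tool_pos: [0.5395, -0.117, 0.1137]
orientation: [3.139, 0.087, 0.013]
force: [7.5, 0.9, 9.1]
opening: 0.0005
gripper_force: 4.7
```

Request:
{"api": "arm_command", "payload": {
  "deltas": [
    [[0, 0, -0.1, 0, 0, 0], [0, 0, -0.1, 0, 0, 0], [0, 0, 0, 0, 0, 0]]
  ]
}}

```text
t: 3.77
tool_pos: [0.5397, -0.117, 0.1117]
orientation: [3.139, 0.087, 0.014]
force: [7.9, 0.5, 9.3]
opening: 0.0003
gripper_force: 4.5
```

Request:
{"api": "arm_command", "payload": {
  "deltas": [
    [[0, 0, -0.1, 0, 0, 0], [0, 0, -0.05, 0, 0, 0], [0, 0, 0, 0, 0, 0]]
  ]
}}

```text
t: 4.02
tool_pos: [0.5398, -0.1171, 0.1107]
orientation: [3.138, 0.086, 0.014]
force: [6.4, 1.2, 11.9]
opening: 0.0004
gripper_force: 6.2
```

Request:
{"api": "arm_command", "payload": {
  "deltas": [
    [[0, 0, -0.05, 0, 0, 0], [0, 0, -0.05, 0, 0, 0], [0, 0, 0, 0, 0, 0]]
  ]
}}

```text
t: 4.27
tool_pos: [0.5399, -0.1171, 0.1103]
orientation: [3.138, 0.087, 0.015]
force: [3.5, 1.8, 16.2]
opening: 0.0006
gripper_force: 8.3
```

Request:
{"api": "arm_command", "payload": {
  "deltas": [
    [[0, 0, 2, 0, 0, 0], [0, 0, 3, 0, 0, 0], [0, 0, 3, 0, 0, 0], [2.2, 2.5, 0, 0, 0, 0], [2.2, 2.5, 0, 0, 0, 0], [2.2, 2.5, 0, 0, 0, 0], [2.2, 2.5, 0, 0, 0, 0], [2.2, 2.5, 0, 0, 0, 0], [2.4, 2.4, 0, 0, 0, 0], [0, 0, 0, 0, 0, 0]]
  ]
}}

```text
t: 5.1
tool_pos: [0.6716, 0.0371, 0.1839]
orientation: [-3.138, -0.092, 0.002]
force: [0.9, 0.4, 0.4]
opening: 0.0
gripper_force: 0.0
```

```bash
python3 - <<'E'
from h import *
b,_=snap('side','s1'); b=b[140:290,190:370]
cv2.imwrite('pics/s1z.png',cv2.resize(b,None,fx=4,fy=4,interpolation=cv2.INTER_CUBIC))
print(monitor.read_state()['tool_pos'])
E
```

```text
[0.67040235 0.03500876 0.18411121]
```

View pics/s1z.png

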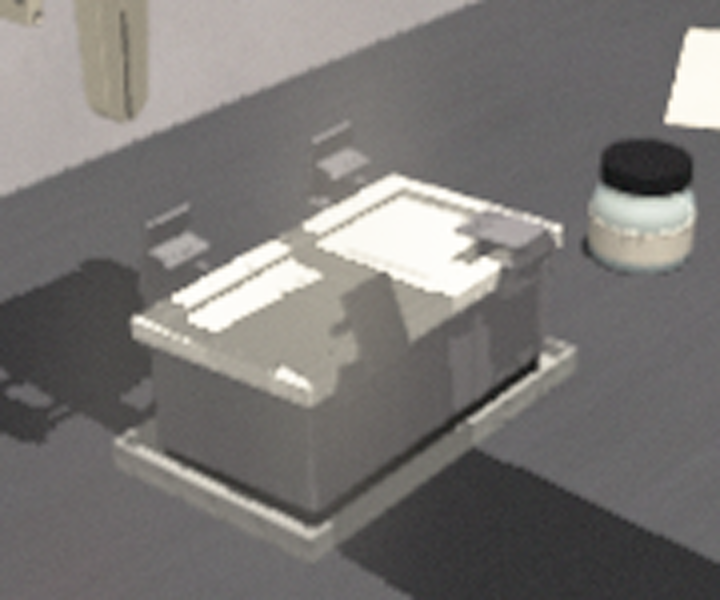

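The crop shows clip b flat on the rim at (510,235), with the other three still upright. Next is d.

Request:
{"api": "arm_command", "payload": {
  "deltas": [
    [[0.3, -0.2, -1.7, 0, 0, 0], [0.3, -0.1, -1.8, 0, 0, 0], [0, 0, -1.8, 0, 0, 0], [0, 0, -1.0, 0, 0, 0], [0, 0, 0, 0, 0, 0]]
  ]
}}

```text
t: 5.57
tool_pos: [0.6734, 0.0288, 0.1195]
orientation: [-3.14, -0.085, 0.009]
force: [-0.5, 0.2, -0.7]
opening: 0.0007
gripper_force: 0.0
```

Request:
{"api": "arm_command", "payload": {
  "deltas": [
    [[-0.7, -0.04, 0, 0, 0, 0], [-0.7, -0.04, 0, 0, 0, 0], [-0.7, -0.04, 0, 0, 0, 0], [-0.7, -0.04, 0, 0, 0, 0], [-0.7, -0.04, 0, 0, 0, 0], [-0.7, -0.04, 0, 0, 0, 0], [0, 0, 0, 0, 0, 0]]
  ]
}}

```text
t: 6.15
tool_pos: [0.6329, 0.0271, 0.1235]
orientation: [3.14, 0.087, -0.0]
force: [-0.6, 0.4, -0.4]
opening: 0.0008
gripper_force: 0.2
```

Request:
{"api": "arm_command", "payload": {
  "deltas": [
    [[-0.7, 0, 0, 0, 0, 0], [-0.7, 0, 0, 0, 0, 0], [-0.7, 0, 0, 0, 0, 0], [-0.6, 0, 0, 0, 0, 0], [0, 0, 0, 0, 0, 0], [0, 0, -0.3, 0, 0, 0], [0, 0, -0.3, 0, 0, 0], [0, 0, 0, 0, 0, 0]]
  ]
}}

```text
t: 6.82
tool_pos: [0.606, 0.027, 0.1172]
orientation: [3.14, 0.087, -0.004]
force: [-10.1, -0.8, 11.1]
opening: 0.0004
gripper_force: 5.8
```

Request:
{"api": "arm_command", "payload": {
  "deltas": [
    [[0, 0, -0.1, 0, 0, 0], [0, 0, -0.1, 0, 0, 0], [0, 0, -0.1, 0, 0, 0], [0, 0, -0.1, 0, 0, 0]]
  ]
}}

```text
t: 7.15
tool_pos: [0.6066, 0.0268, 0.1143]
orientation: [3.14, 0.087, -0.002]
force: [-12.4, -1.0, 16.9]
opening: 0.0003
gripper_force: 7.9
```

Request:
{"api": "arm_command", "payload": {
  "deltas": [
    [[-0.15, 0, 0.05, 0, 0, 0], [-0.15, 0, 0, 0, 0, 0], [-0.1, 0, 0, 0, 0, 0]]
  ]
}}

```text
t: 7.4
tool_pos: [0.6051, 0.027, 0.115]
orientation: [3.14, 0.086, 0.007]
force: [3.9, -0.2, 4.3]
opening: 0.001
gripper_force: 2.3
```

Request:
{"api": "arm_command", "payload": {
  "deltas": [
    [[-0.05, 0, -0.1, 0, 0, 0], [-0.05, 0, -0.1, 0, 0, 0], [-0.05, 0, -0.1, 0, 0, 0], [-0.05, 0, -0.1, 0, 0, 0]]
  ]
}}

```text
t: 7.73
tool_pos: [0.6023, 0.0269, 0.1103]
orientation: [3.14, 0.086, 0.004]
force: [3.8, -1.3, 4.0]
opening: 0.0001
gripper_force: 2.2
```

Forces are low when the tool follows inward, so I keep doing that.

Request:
{"api": "arm_command", "payload": {
  "deltas": [
    [[-0.03, 0, -0.1, 0, 0, 0], [-0.03, 0, -0.1, 0, 0, 0], [-0.03, 0, -0.1, 0, 0, 0], [0, 0, 0, 0, 0, 0]]
  ]
}}

```text
t: 8.07
tool_pos: [0.6008, 0.0271, 0.1073]
orientation: [3.14, 0.087, 0.002]
force: [1.6, -0.8, 8.7]
opening: 0.0006
gripper_force: 4.0
```

Request:
{"api": "arm_command", "payload": {
  "deltas": [
    [[0, 0, -0.1, 0, 0, 0], [0, 0, -0.1, 0, 0, 0], [0, 0, 0, 0, 0, 0]]
  ]
}}

```text
t: 8.32
tool_pos: [0.6008, 0.027, 0.1065]
orientation: [3.14, 0.087, 0.002]
force: [-3.3, -1.0, 15.8]
opening: 0.0006
gripper_force: 8.1
```

Request:
{"api": "arm_command", "payload": {
  "deltas": [
    [[0, 0, 2, 0, 0, 0], [0, 0, 3, 0, 0, 0], [0, 0, 3, 0, 0, 0], [2.4, -2.3, 0, 0, 0, 0], [2.4, -2.3, 0, 0, 0, 0], [2.4, -2.3, 0, 0, 0, 0], [0.8, -2.3, 0, 0, 0, 0], [0, -2.3, 0, 0, 0, 0], [0, -2.3, 0, 0, 0, 0], [0, 0, 0, 0, 0, 0]]
  ]
}}

```text
t: 9.15
tool_pos: [0.6788, -0.115, 0.1825]
orientation: [3.14, 0.081, -0.006]
force: [-0.1, 0.2, 0.4]
opening: 0.0006
gripper_force: 0.0
```

```bash
python3 - <<'E'
from h import *
b,_=snap('side','s2'); b=b[140:290,190:370]
cv2.imwrite('pics/s2z.png',cv2.resize(b,None,fx=4,fy=4,interpolation=cv2.INTER_CUBIC))
print(monitor.read_state()['tool_pos'])
E
```

```text
[ 0.67893486 -0.1128165   0.18266569]
```

View pics/s2z.png

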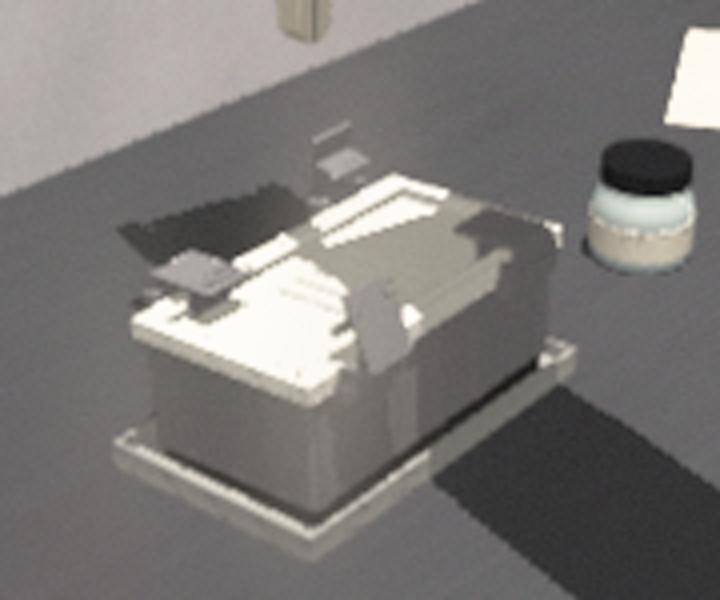

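d now lies flat at (195,272), with a and c still upright. I'll check numerically that both are shut before continuing.

```bash
python3 - <<'E'
from fit import *
im=cv2.imread('pics/s2.png'); crop=cv2.resize(im[190:225,215:265],None,fx=16,fy=16,interpolation=cv2.INTER_CUBIC)
c,s=np.cos(p[2]),np.sin(p[2])
for th,col in [(0,(0,255,0)),(.06,(0,0,255)),(.12,(255,0,0))]:
    q=[]
    for l,w in [(-.004,-.017),(.04,-.017),(.04,.017),(-.004,.017)]:
        i=l*np.cos(th)-.014*np.sin(th); h=l*np.sin(th)+.014*np.cos(th)
        x,y=.068-i,.07+w; z=p[3]+p[4]*.068+p[5]*y-.001+h - p[4]*i
        q.append(proj(ms,[p[0]+c*x-s*y,p[1]+s*x+c*y,z])[0])
    q=(np.array(q)+.5-[215,190])*16
    cv2.polylines(crop,[q.astype(int)],True,col,1)
cv2.imwrite('pics/zd.png',crop[:600,:800])
E
```

```text
(no output)
```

View pics/zd.png

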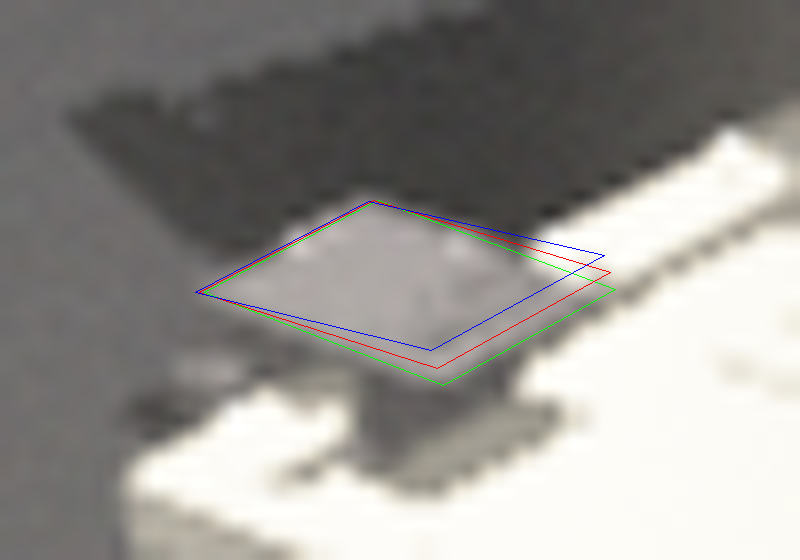

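The plate outline fits the green θ=0 model, so d is shut. Next is c.

Request:
{"api": "arm_command", "payload": {
  "deltas": [
    [[0.2, 0.2, -1.7, 0, 0, 0], [0, 0.1, -1.8, 0, 0, 0], [0, 0, -1.7, 0, 0, 0], [0, 0, -0.8, 0, 0, 0], [0, 0, 0, 0, 0, 0]]
  ]
}}

```text
t: 9.62
tool_pos: [0.6799, -0.1062, 0.1209]
orientation: [-3.138, -0.088, 0.01]
force: [-0.5, -0.2, -0.5]
opening: 0.0005
gripper_force: 0.0
```

Request:
{"api": "arm_command", "payload": {
  "deltas": [
    [[-0.7, -0.04, 0, 0, 0, 0], [-0.7, -0.04, 0, 0, 0, 0], [-0.7, -0.04, 0, 0, 0, 0], [-0.7, -0.04, 0, 0, 0, 0], [-0.7, -0.04, 0, 0, 0, 0], [-0.7, -0.04, 0, 0, 0, 0], [-0.7, -0.04, 0, 0, 0, 0], [-0.7, -0.04, 0, 0, 0, 0], [-0.7, 0, 0, 0, 0, 0], [-0.5, 0, 0, 0, 0, 0], [0, 0, 0, 0, 0, 0]]
  ]
}}

```text
t: 10.53
tool_pos: [0.6131, -0.1111, 0.1245]
orientation: [-3.14, -0.086, 0.001]
force: [-0.7, -0.3, 0.5]
opening: 0.0002
gripper_force: 0.1
```

Request:
{"api": "arm_command", "payload": {
  "deltas": [
    [[-0.1, 0, -0.2, 0, 0, 0], [-0.1, 0, -0.2, 0, 0, 0], [-0.1, 0, -0.2, 0, 0, 0], [-0.05, 0, -0.1, 0, 0, 0], [-0.05, 0, -0.1, 0, 0, 0]]
  ]
}}

```text
t: 10.95
tool_pos: [0.6102, -0.1113, 0.1173]
orientation: [3.14, 0.087, -0.0]
force: [-4.7, -0.3, 10.3]
opening: 0.0001
gripper_force: 5.4
```

Request:
{"api": "arm_command", "payload": {
  "deltas": [
    [[-0.05, 0, -0.1, 0, 0, 0], [-0.05, 0, -0.1, 0, 0, 0], [-0.05, 0, -0.1, 0, 0, 0], [-0.05, 0, -0.1, 0, 0, 0]]
  ]
}}

```text
t: 11.28
tool_pos: [0.6082, -0.1115, 0.1139]
orientation: [3.14, 0.087, -0.0]
force: [-9.2, -1.2, 14.0]
opening: 0.0004
gripper_force: 6.9
```

Request:
{"api": "arm_command", "payload": {
  "deltas": [
    [[-0.15, 0, 0, 0, 0, 0], [-0.15, 0, 0, 0, 0, 0], [-0.1, 0, 0, 0, 0, 0]]
  ]
}}

```text
t: 11.53
tool_pos: [0.6055, -0.1112, 0.1134]
orientation: [3.14, 0.087, 0.005]
force: [3.9, -0.7, 3.1]
opening: 0.0008
gripper_force: 1.9
```

Request:
{"api": "arm_command", "payload": {
  "deltas": [
    [[-0.05, 0, -0.1, 0, 0, 0], [-0.05, 0, -0.1, 0, 0, 0], [-0.05, 0, -0.1, 0, 0, 0]]
  ]
}}

```text
t: 11.78
tool_pos: [0.6033, -0.1112, 0.1099]
orientation: [3.14, 0.087, 0.002]
force: [3.3, -0.8, 2.5]
opening: 0.0007
gripper_force: 1.4
```

Request:
{"api": "arm_command", "payload": {
  "deltas": [
    [[0, 0, -0.1, 0, 0, 0], [0, 0, -0.1, 0, 0, 0], [0, 0, 0, 0, 0, 0]]
  ]
}}

```text
t: 12.03
tool_pos: [0.6026, -0.1112, 0.1078]
orientation: [3.14, 0.087, -0.0]
force: [1.4, -0.3, 7.8]
opening: 0.0004
gripper_force: 3.7
```

Request:
{"api": "arm_command", "payload": {
  "deltas": [
    [[0, 0, -0.1, 0, 0, 0], [0, 0, -0.05, 0, 0, 0], [0, 0, 0, 0, 0, 0]]
  ]
}}

```text
t: 12.28
tool_pos: [0.6027, -0.1112, 0.1072]
orientation: [3.14, 0.087, -0.0]
force: [-3.5, -1.3, 13.6]
opening: 0.0004
gripper_force: 6.4
```

Request:
{"api": "arm_command", "payload": {
  "deltas": [
    [[0, 0, -0.05, 0, 0, 0], [0, 0, 0, 0, 0, 0]]
  ]
}}

```text
t: 12.45
tool_pos: [0.6027, -0.1113, 0.107]
orientation: [3.14, 0.087, 0.0]
force: [-3.9, 0.4, 15.9]
opening: 0.0003
gripper_force: 7.4
```

Request:
{"api": "arm_command", "payload": {
  "deltas": [
    [[0, 0, 2, 0, 0, 0], [0, 0, 3, 0, 0, 0], [0, 0, 3, 0, 0, 0], [-2.0, 1.9, 0, 0, 0, 0], [-2.0, 1.9, 0, 0, 0, 0], [-2.0, 1.9, 0, 0, 0, 0], [-2.0, 1.9, 0, 0, 0, 0], [-2.0, 1.9, 0, 0, 0, 0], [-2.0, 1.9, 0, 0, 0, 0], [-2.1, 1.8, 0, 0, 0, 0], [0, 0, 0, 0, 0, 0]]
  ]
}}

```text
t: 13.37
tool_pos: [0.4576, 0.0236, 0.1838]
orientation: [-3.139, -0.09, 0.008]
force: [-0.2, 0.3, 0.1]
opening: 0.0004
gripper_force: 0.0
```

```bash
python3 - <<'E'
from h import *
print(monitor.read_state()['tool_pos'])
b,_=snap('side','s3')
from fit import p,ms
im=b; crop=cv2.resize(im[165:205,250:300],None,fx=15,fy=15,interpolation=cv2.INTER_CUBIC)
c,s=np.cos(p[2]),np.sin(p[2])
for th,col in [(0,(0,255,0)),(.08,(0,0,255))]:
    q=[]
    for l,w in [(-.004,-.017),(.04,-.017),(.04,.017),(-.004,.017)]:
        i=l*np.cos(th)-.014*np.sin(th); h=l*np.sin(th)+.014*np.cos(th)
        x,y=.068-i,-.07+w; z=p[3]+p[4]*.068+p[5]*y-.001+h-p[4]*i
        q.append(proj(ms,[p[0]+c*x-s*y,p[1]+s*x+c*y,z])[0])
    q=(np.array(q)+.5-[250,165])*15
    cv2.polylines(crop,[q.astype(int)],True,col,1)
cv2.imwrite('pics/zc.png',crop)
E
```

```text
[0.45755403 0.02359759 0.18384652]
```

View pics/zc.png

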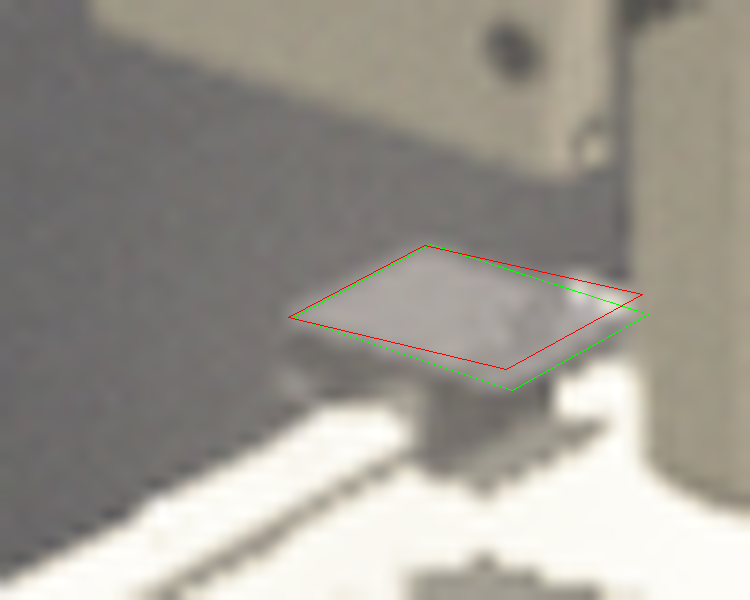

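Clip c also matches θ=0. Last is a.

Request:
{"api": "arm_command", "payload": {
  "deltas": [
    [[0.3, -0.2, -1.7, 0, 0, 0], [0, 0, -1.8, 0, 0, 0], [0, 0, -1.5, 0, 0, 0], [0, 0, -0.8, 0, 0, 0], [0, 0, 0, 0, 0, 0]]
  ]
}}

```text
t: 13.83
tool_pos: [0.463, 0.0186, 0.1249]
orientation: [-3.14, -0.086, 0.008]
force: [-0.2, 0.2, 0.3]
opening: 0.0005
gripper_force: 0.0
```

Request:
{"api": "arm_command", "payload": {
  "deltas": [
    [[0.7, 0.04, 0, 0, 0, 0], [0.7, 0.04, 0, 0, 0, 0], [0.7, 0.04, 0, 0, 0, 0], [0.7, 0.04, 0, 0, 0, 0], [0.7, 0.04, 0, 0, 0, 0], [0.7, 0.04, 0, 0, 0, 0], [0.7, 0.04, 0, 0, 0, 0], [0.7, 0.04, 0, 0, 0, 0], [0.7, 0, 0, 0, 0, 0], [0.7, 0, 0, 0, 0, 0], [0.2, 0, 0, 0, 0, 0], [0, 0, 0, 0, 0, 0]]
  ]
}}

```text
t: 14.83
tool_pos: [0.5373, 0.0221, 0.1276]
orientation: [3.14, 0.087, 0.0]
force: [0.1, 0.0, 0.3]
opening: 0.0007
gripper_force: 0.2
```

Request:
{"api": "arm_command", "payload": {
  "deltas": [
    [[0.1, 0, -0.2, 0, 0, 0], [0.1, 0, -0.2, 0, 0, 0], [0.05, 0, -0.2, 0, 0, 0], [0.05, 0, -0.1, 0, 0, 0], [0.05, 0, -0.1, 0, 0, 0]]
  ]
}}

```text
t: 15.25
tool_pos: [0.5408, 0.0222, 0.1204]
orientation: [3.14, 0.087, 0.003]
force: [0.9, 0.1, 6.7]
opening: 0.0006
gripper_force: 3.3
```

Request:
{"api": "arm_command", "payload": {
  "deltas": [
    [[0.05, 0, -0.1, 0, 0, 0], [0.05, 0, -0.1, 0, 0, 0], [0.05, 0, -0.1, 0, 0, 0]]
  ]
}}

```text
t: 15.5
tool_pos: [0.5423, 0.0222, 0.1178]
orientation: [-3.14, -0.087, -0.003]
force: [-0.9, 0.6, 9.0]
opening: 0.0003
gripper_force: 4.3
```

Request:
{"api": "arm_command", "payload": {
  "deltas": [
    [[0, 0, -0.1, 0, 0, 0], [0, 0, -0.1, 0, 0, 0], [0, 0, -0.1, 0, 0, 0]]
  ]
}}

```text
t: 15.75
tool_pos: [0.5433, 0.0222, 0.1155]
orientation: [3.14, 0.087, 0.006]
force: [2.4, 1.1, 10.2]
opening: 0.0004
gripper_force: 5.0
```

Request:
{"api": "arm_command", "payload": {
  "deltas": [
    [[0, 0, -0.1, 0, 0, 0], [0, 0, -0.1, 0, 0, 0], [0, 0, -0.1, 0, 0, 0]]
  ]
}}

```text
t: 16.0
tool_pos: [0.5443, 0.0223, 0.1131]
orientation: [3.14, 0.087, 0.01]
force: [5.9, 2.1, 9.1]
opening: 0.0007
gripper_force: 4.6
```

Request:
{"api": "arm_command", "payload": {
  "deltas": [
    [[0, 0, 0.4, 0, 0, 0], [0, 0, 0.4, 0, 0, 0], [-0.5, 0, 0, 0, 0, 0], [-0.5, 0, 0, 0, 0, 0], [0, 0, 0, 0, 0, 0], [0.05, 0, -0.3, 0, 0, 0], [0.05, 0, -0.2, 0, 0, 0]]
  ]
}}

```text
t: 16.58
tool_pos: [0.5323, 0.0221, 0.1131]
orientation: [-3.14, -0.087, 0.001]
force: [-1.2, 0.0, 5.1]
opening: 0.0006
gripper_force: 2.7
```

Request:
{"api": "arm_command", "payload": {
  "deltas": [
    [[0.05, 0, -0.1, 0, 0, 0], [0.05, 0, -0.1, 0, 0, 0], [0.05, 0, -0.1, 0, 0, 0]]
  ]
}}

```text
t: 16.83
tool_pos: [0.5339, 0.0222, 0.1105]
orientation: [-3.14, -0.087, 0.001]
force: [-5.5, -0.1, 7.3]
opening: 0.0005
gripper_force: 3.4
```

Request:
{"api": "arm_command", "payload": {
  "deltas": [
    [[0, 0, -0.1, 0, 0, 0], [0, 0, -0.05, 0, 0, 0], [0, 0, 0, 0, 0, 0]]
  ]
}}

```text
t: 17.08
tool_pos: [0.5341, 0.0222, 0.11]
orientation: [3.14, 0.087, -0.001]
force: [-8.2, 0.6, 11.4]
opening: 0.0002
gripper_force: 5.8
```

Request:
{"api": "arm_command", "payload": {
  "deltas": [
    [[-0.1, 0, 0, 0, 0, 0], [0, 0, -0.05, 0, 0, 0], [0, 0, -0.05, 0, 0, 0], [0, 0, 0, 0, 0, 0]]
  ]
}}

```text
t: 17.42
tool_pos: [0.534, 0.0222, 0.1098]
orientation: [3.14, 0.087, 0.002]
force: [-5.5, 0.6, 13.9]
opening: 0.0006
gripper_force: 6.9
```

Stiff stop reached. I lift clear, move back toward the robot and verify.

Request:
{"api": "arm_command", "payload": {
  "deltas": [
    [[0, 0, 2, 0, 0, 0], [0, 0, 3, 0, 0, 0], [0, 0, 3, 0, 0, 0], [-0.5, -3.5, 2, 0, 0, 0], [-1, -3.5, 2, 0, 0, 0], [-1, -3.5, 0, 0, 0, 0], [-1, -3.5, 0, 0, 0, 0], [-1, -3.5, 0, 0, 0, 0], [-1, -3.5, 0, 0, 0, 0], [-1, -3.5, 0, 0, 0, 0], [0, 0, 0, 0, 0, 0], [0, 0, 0, 0, 0, 0]]
  ]
}}

```text
t: 18.42
tool_pos: [0.4677, -0.2246, 0.2278]
orientation: [-3.141, -0.081, -0.0]
force: [-0.1, -0.3, -0.9]
opening: 0.0002
gripper_force: 0.0
```

```bash
python3 - <<'E'
from h import *
im,_=snap('side','s4')
from fit import p,ms
k=6; ox,oy=220,165; crop=cv2.resize(im[oy:oy+95,ox:ox+130],None,fx=k,fy=k,interpolation=cv2.INTER_CUBIC)
c,s=np.cos(p[2]),np.sin(p[2])
for sx,sy in [(-1,1),(-1,-1),(1,-1),(1,1)]:
  for th,col in [(0,(0,255,0)),(.08,(0,0,255))]:
    q=[]
    for l,w in [(-.004,-.017),(.04,-.017),(.04,.017),(-.004,.017)]:
        i=l*np.cos(th)-.014*np.sin(th); h=l*np.sin(th)+.014*np.cos(th)
        x,y=sx*(.068-i),sy*.07+w; z=p[3]+p[4]*x+p[5]*y-.001+h
        q.append(proj(ms,[p[0]+c*x-s*y,p[1]+s*x+c*y,z])[0])
    q=(np.array(q)+.5-[ox,oy])*k
    cv2.polylines(crop,[q.astype(int)],True,col,1)
cv2.imwrite('pics/zall.png',crop)
st=monitor.read_state(); print(st['t'],st['tool_pos'],st['force'])
E
```

```text
18.4667 [ 0.46813138 -0.22330557  0.22781978] [0.75914448 0.03034874 0.26656343]
```

View pics/zall.png

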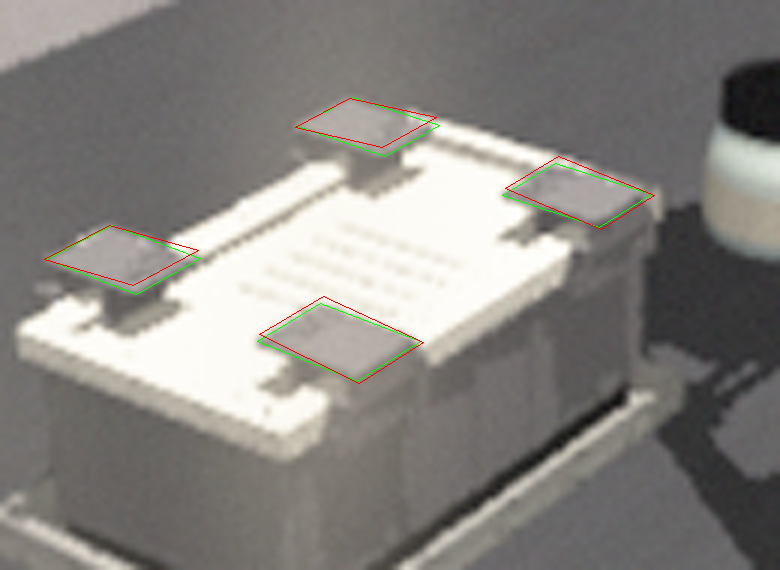

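All four plates match the shut (green) outline: a at (340,340), b at (580,193), c at (367,125) and d at (120,258).

```bash
python3 -c "
from plant import ticket
print(ticket.close_job())"
```

```text
the job is handed in; nothing more can be done
None
```

All four clips are pressed shut in the order b, d, c, a; camera checks show each one flat, the arm stands clear of the box, and I've handed the job in without a verdict returned.

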